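# Lock the bayonet cover on the sample mill

## Robot

A 6-joint arm with a two-finger parallel gripper is mounted at the origin on the work surface. World frame = base frame: x ahead of the robot, y to its left, z up, the work surface at z = 0. Lengths are in m, angles in rad, forces in N, time in s.
With the tool pointing down it reaches from about 0.35 to 0.85 m from the base axis. Payload 8.1 kg.
Tool frame: the origin (TCP) lies at the very end of the fingers, on their centre line; the grasp point (between the pads) lies 19 mm behind it (manip.pinch_z is the distance from the TCP to the grasp point, in m); z points along the fingers, y is the line along which they close (so a half turn about z gives the same grasp; the last joint's range is limited). The gripper opens to 85 mm and grips with 20 to 120 N. Pads are 22 mm wide; open, the fingers measure 114 mm over their backs; the gripper's body (76 mm by 85 mm) begins 54 mm behind the grasp point. The pads swing forward as they close: fully open they stand 13 mm farther back than shut.
Start: joints at [1.199, 0.13, 1.488, -0, 1.523, -0.085], TCP at [0.17, 0.576, 0.231] pointing down, gripper open.
Joint ranges: [-2.96, 2.96], [-0.89, 2.26], [0.02, 2.5], [-1.34, 4.48], [0, 2.73], [-2.66, 2.66]. Speed limits (rad/s): [2.39, 2.39, 2.79, 3.14, 3.14, 3.14].

## Interface

Orientations are given as [roll, pitch, yaw] about the fixed x, y, z axes, in that order (R = Rz(yaw) Ry(pitch) Rx(roll)).
In Python, from rig import manip gives the robot as it stands. The module is installed in compiled form; this text tells all that it offers.
- The arm moves only by the tool move_arm, never from a script. Its argument "plan" is a list of rows, each an object with "offset": the shift along the tool's x, y, z in cm, a list of three; "turn": the turn, a rotation vector about the tool's x, y, z in degrees, a list of three; "grip": the opening in per cent of the stroke, from 0 (shut) to 100 (fully open). A call has 1 to 8 rows; each row is the pose to reach, as a shift and turn from the pose commanded when the call began, along the tool's axes at that moment; what a row does not reach only later rows make up. A row lasts 1/8 s, in which the tool goes at most 62.5 mm and 10.7 degrees, less where a joint would pass 70% of its speed; a pose out of reach is approached as far as the arm can. A call with a gripper value outside its range is refused whole. The fingers move at their own pace and stop on an object; "squeeze" is the grip in N (left out, the last holds). Time passes only in rows, so rows that repeat a pose let the fingers close. It gives the time, the measured TCP pose, the force, the opening and the grip force at its end, in the units of the state.
- manip.get_state(): the state, without advancing time (a new reading comes with each control period).
- manip.camera(name): name is "scene" or "top" or "wrist"; returns a dict with "frame" (384x512x3 uint8, red, green, blue), "z_map" (384x512 float32, m along the optical axis (not along the pixel's ray), 0 where there is no reading), "intrinsics" (3x3 intrinsics, pixels), "dist_coeffs" ([k1, k2, p1, p2, k3] as OpenCV has them; the pictures are not rectified), "extrinsics" (4x4, takes a point from world to camera coordinates). Camera axes: x right, y up, looking along -z (the intrinsics and any distortion apply to the point x, -y, -z); pixel columns grow to the right and rows downward; lengths in m; the calibration is good to about 2 mm. A picture is of the moment at which its call begins.
- manip.close_job(): hands the job in; it is judged then, once.
The state is a dict: "time_s": time; "qpos": joint angles; "joint_velocities": joint speeds; "joint_efforts": joint torques, N m; "position": TCP position; "eef_rot": TCP orientation; "wrist_force": force on the tool from outside, world axes, zero at the start; "wrist_torque": the same for the moment, N m; "finger_gap": finger opening in m; "finger_force": force on a finger pad.
Only numpy, scipy, OpenCV 4.12 (cv2) and the standard library are available. Lean on these libraries where they do the work, as an engineer would, in place of code of your own. Each camera call takes 0.05 s, during which the arm holds its last target. There are 200 camera calls.

## Task

Close the orange sample mill for grinding: take the steel cover from its tray by the black bar grip, set it flat in the mill's collar with its three pins down through the three gaps, and twist it clockwise (seen from above) until the ramps draw it down snug on the seal. How far that is depends on the seal's wear, so turn by feel: just hand-tight, a few degrees past where the ramps bite, so that it stays clamped when you let go, but never forced, which crushes the seal. Let go, and leave the other things on the bench where they stand.

Things in the scene. Friction and masses are not known exactly. Their poses are not given: they have to be found in the camera images.
- cover: steel cover, a disc 72 mm across and 12 mm thick, 57 mm high with its grip, 0.27 to 0.43 kg, lying flat on its tray; origin at the centre of its underside, z up. Three level round pins 8 mm thick stick out of its rim to 46 mm from the axis, 6 mm above the underside: one along the cover's own x axis (red dot), the others at 120 degrees to it
- bar (a point): point on the cover's axis 46 mm above its underside, in the grip: a black upright bar 64 mm long (along the cover's x), 16 mm thick (along its y), from 12 to 57 mm above the underside. Held there or higher, fingertips that reach 20 mm past the grip stay above the collar
- mill: orange sample mill, fixed to the bench; origin on the bench under the axis of its round steel chamber, z up, x towards its back (control panel at -x). Housing 172 mm wide, 100 mm high, from 106 mm in front of the axis to 130 mm behind it; on it stands the chamber, 116 mm across, its rim 171 mm above the bench
- collar (a point): centre of the chamber's mouth, on the turning axis at rim height (171 mm). Inside the rim three lips, 38.5 mm from the axis, leave three gaps 26 degrees wide: one along the mill's x axis (red dot), the others at 120 degrees to it. With the pins down through the gaps the cover's underside rests on the red seal ring 148 to 152 mm above the bench, by the seal's wear (not measured)
- gap (a point): mouth of the gap at the red dot. Clockwise of each gap the lip's underside slopes down 1 mm in 10 degrees. The pins bite 23 to 63 degrees past mid-gap (worn seals later); then a stiff hand kept at one height feels the cover pull down (some 1 N a degree), and clamping grows by about 5 N a degree. Right is 20 N, 4 degrees past the bite; under 8 is loose, over 34 too tight. It stays when let go
- tray_a: flat aluminium tray 134 x 124 mm on which the cover lies, fixed; floor 4 mm, rim 8 mm above the bench; origin at the centre of its underside
- dust_cap: white plastic dust cap of the mill, a disc 92 mm across, 38 mm high with a knob, lying in the other tray (tray_b); origin at the centre of its underside
- spatula: loose steel lab spatula, 180 mm long, 14 mm wide, lying on the bench behind the mill; origin at the middle of its underside
- acid_jar: amber glass jar with black lid, 60 mm across, 105 mm high, standing; origin at the centre of its underside
- sample_jar: clear jar with white lid, 52 mm across, 75 mm high, standing; origin at the centre of its underside
- beaker: glass beaker, 72 mm across, 88 mm high, standing; origin at the centre of its underside
- wash_bottle: white wash bottle with green cap and spout, 68 mm across, 200 mm high, standing; origin at the centre of its underside
- bulb: green rubber bulb, 54 mm across, 78 mm high, standing on its base; origin at the centre of its underside
Mind the look-alikes: they are no part of the job. What is shaped like the cover but yellow is not meant. What is shaped like the tray_a but purple is not meant.

How it is judged:
By the outcome, as a careful person would: the job done as asked, in the order asked, and still so for the second after the job is handed in, with the robot touching nothing.
It also fails if it takes over 61 s, if anything falls off the work surface, if the arm or the gripper's body presses on something with over 40 N, if the wrist force passes 120 N, or if a joint passes its speed limit or range.

## Working session

There is one attempt and no reset: what is moved stays moved. The work goes in short steps, Python scripts to look and compute and a tool call to move; the robot and the scene stay as the last step left them, time stands still between calls to the robot, and variables do not carry over. Pictures are saved under pics/ and viewed, at most 10 in all, crops included, and the job is handed in when it is done.

Besides the shell and the picture viewer there is one more tool, called after ">>>" as name(argument=value, ...), one argument or row to a line, values as JSON. move_arm: Moves the arm, as the interface text tells. Its arguments: {"type":"object","properties":{"plan":{"type":"array"},"squeeze":{"type":"number"}},"required":["plan"]}

```bash
mkdir -p pics
cat > h.py <<'E'
import numpy as np, cv2
from rig import manip
def cam(n):
    c=manip.camera(n); return c
def save(c,f,crop=None,s=1):
    im=c["frame"][:,:,::-1]
    if crop: x0,y0,x1,y1=crop; im=im[y0:y1,x0:x1]
    cv2.imwrite("pics/"+f,cv2.resize(im,None,fx=s,fy=s,interpolation=cv2.INTER_CUBIC))
def pts(c,uv,z=None):
    """pixels -> world; z: optional world height plane instead of depth"""
    uv=np.array(uv,float).reshape(-1,1,2)
    n=cv2.undistortPoints(uv,np.array(c["intrinsics"]),np.array(c["dist_coeffs"])).reshape(-1,2)
    d=np.c_[n[:,0],-n[:,1],-np.ones(len(n))]
    E=np.array(c["extrinsics"]);R=E[:3,:3];t=E[:3,3]
    o=-R.T@t; w=d@R
    if z is None:
        ij=uv.reshape(-1,2).round().astype(int); k=c["z_map"][ij[:,1],ij[:,0]]
    else: k=(z-o[2])/w[:,2]
    return o+w*k[:,None]
def cloud(c):
    h,w=c["z_map"].shape
    u,v=np.meshgrid(np.arange(w),np.arange(h))
    P=pts(c,np.c_[u.ravel(),v.ravel()]).reshape(h,w,3); P[c["z_map"]==0]=np.nan
    return P
E
python3 - <<'E'
from h import *
import pickle
a=cam("scene");b=cam("top")
im=cv2.hconcat([a["frame"],b["frame"]])
save(a,"scene.png",s=1.5);save(b,"top.png",s=1.5)
pickle.dump((a,b),open("ab.pkl","wb"))
s=manip.get_state();print(s)
E
```

```text
{'time_s': 0.1, 'qpos': array([ 1.19862312e+00,  1.31088827e-01,  1.48918596e+00, -1.33110861e-05,
        1.52302864e+00, -8.53919502e-02]), 'joint_velocities': array([ 0.00183865, -0.00132116, -0.00190133, -0.00046062,  0.00218417,
        0.00178188]), 'joint_efforts': array([ 1.39525728e-03, -5.70934618e+01, -5.01950741e+01, -9.54413917e-05,
        7.73563050e-03, -2.37126090e-05]), 'position': array([0.16951175, 0.57502361, 0.23033889]), 'eef_rot': array([-3.13988698e+00, -1.32662351e-04,  2.85481193e+00]), 'wrist_force': array([ 0.03405947, -0.03066342, -0.25210297]), 'wrist_torque': array([ 0.00824445,  0.00863245, -0.00806756]), 'finger_force': 0.0, 'finger_gap': 0.08545816840853869}
```

View pics/scene.png

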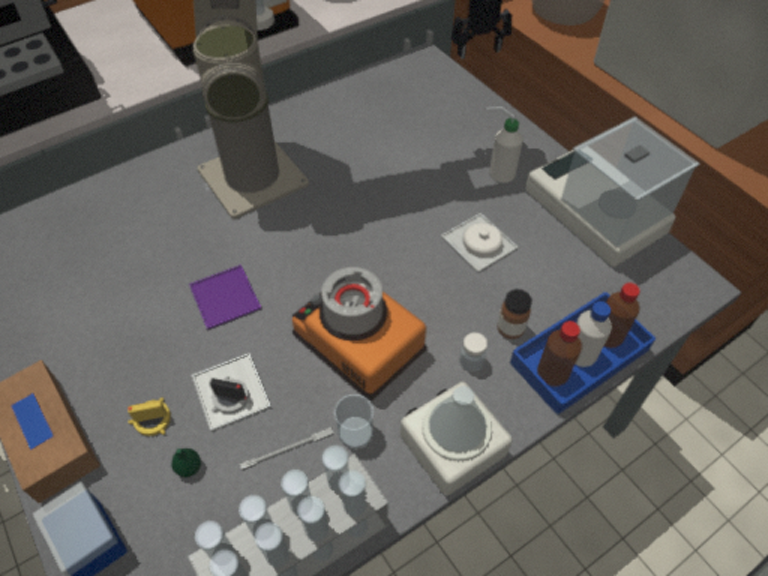

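View pics/top.png

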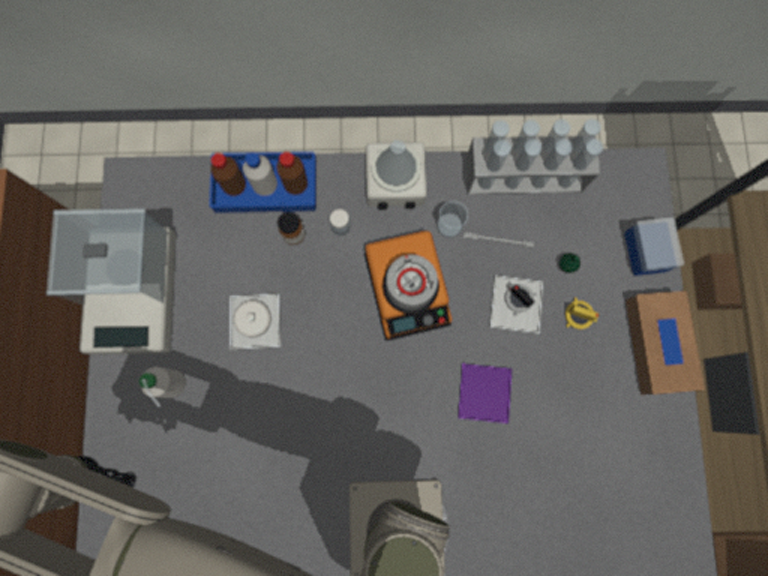

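The steel cover lies in the aluminium tray at top px (518,297) and scene px (228,390), both in the 1.5x pictures. Things that could be confused with it:
- The yellow look-alike, top (580,313) and scene (150,415).
- The white dust cap in tray_b, top (252,318).
- The purple tray, top (485,393).

I choose the steel one with the black bar. The mill is at top (410,283).

Run:
```python
from h import *
import pickle
a,b=pickle.load(open("ab.pkl","rb"))
im=[cv2.resize(c["frame"][y0:y1,x0:x1,::-1],(400,400),interpolation=cv2.INTER_CUBIC) for c,(x0,y0,x1,y1) in ((a,(120,225,190,295)),(b,(315,170,375,230)),(a,(195,165,265,235)),(b,(240,150,310,220)))]
cv2.imwrite("pics/crop.png",cv2.resize(cv2.vconcat([cv2.hconcat(im[:2]),cv2.hconcat(im[2:])]),(600,600)))
for n,c in (("scene",a),("top",b)):
    P=cloud(c); F=c["frame"].astype(int)
    # mill: orange housing top; rim
    X=P.reshape(-1,3); C=F.reshape(-1,3)
    m=(X[:,2]>.165)&(X[:,2]<.177)&(X[:,0]>.3)&(X[:,1]>-.25)&(X[:,1]<.2)
    r=X[m]; 
    if len(r): (cx,cy),rad=cv2.minEnclosingCircle(r[:,:2].astype(np.float32)); print(n,"rim",len(r),cx,cy,rad,np.median(r[:,2]))
    o=(C[:,0]>150)&(C[:,0]-C[:,2]>100)&(abs(X[:,2]-.1)<.006)&(abs(X[:,1])<.3)
    print(n,"orange",o.sum(),cv2.minAreaRect(X[o][:,:2].astype(np.float32)))
    q=(X[:,2]>.05)&(X[:,2]<.07)&(X[:,0]>.3)&(X[:,0]<.75)&(X[:,1]<-.12)&(X[:,1]>-.3)
    k=q&(C.sum(1)<200); print(n,"bar",k.sum(),np.median(X[k],0) if k.any() else 0, cv2.minAreaRect(X[k][:,:2].astype(np.float32)) if k.any() else 0)
p=pts(b,[[518/1.5,297/1.5],[410/1.5,283/1.5]]);print(p)
```

```text
scene rim 703 0.7123353481292725 -0.13661685585975647 0.23261436820030212 0.17062883099936088
scene orange 1206 ((0.5960186719894409, -0.04311785846948624), (0.18349102139472961, 0.15674017369747162), 12.862762451171875)
scene bar 49 [ 0.56802342 -0.12954856  0.06292742] ((0.5438410043716431, -0.12851524353027344), (0.13472814857959747, 0.014717090874910355), 5.235225200653076)
top rim 521 0.7082127928733826 -0.12916375696659088 0.22527886927127838 0.1713103014849584
top orange 853 ((0.5922611355781555, -0.039965204894542694), (0.18015509843826294, 0.15706872940063477), 12.486724853515625)
top bar 27 [ 0.47975637 -0.13127089  0.06348838] ((0.4917147159576416, -0.128656268119812), (0.04092394560575485, 0.019077254459261894), 4.323200702667236)
[[ 0.54108222 -0.31857841  0.03031499]
 [ 0.5616183  -0.04516508  0.12759494]]
```

View pics/crop.png

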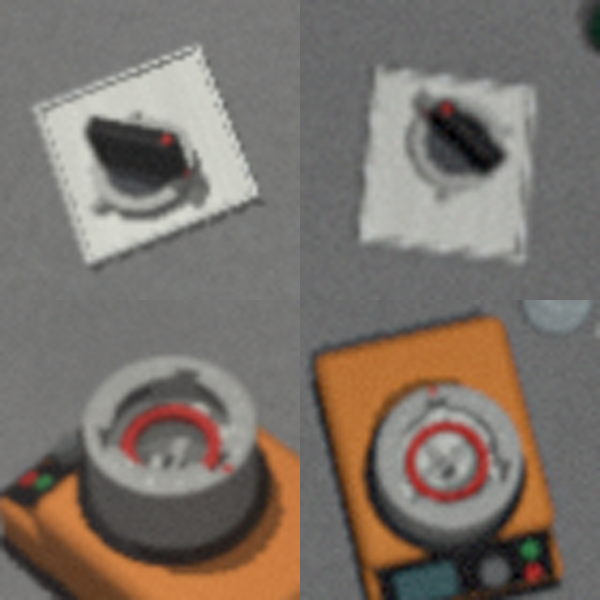

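The crops show a black bar on the steel cover. Its red dot is at the upper left end in the top view. The mill's red dot is at the back of the rim, away from the panel. Next I fit both numerically.

Run:
```python
from h import *
import pickle
from scipy.optimize import least_squares
a,b=pickle.load(open("ab.pkl","rb"))
for n,c in (("scene",a),("top",b)):
    P=cloud(c); F=c["frame"].astype(int); X=P.reshape(-1,3); C=F.reshape(-1,3)
    d=np.hypot(X[:,0]-.562,X[:,1]+.045)
    r=X[(abs(X[:,2]-.171)<.004)&(d<.075)]
    # robust annulus: outer-radius 58 circle via binned farthest points
    c0=r[:,:2].mean(0)
    for _ in range(5):
        v=r[:,:2]-c0; an=np.arctan2(v[:,1],v[:,0]); R=np.hypot(*v.T)
        o=[r[i[np.argsort(R[i])[-3:]],:2].mean(0) for i in (np.where((an>t)&(an<=t+.262))[0] for t in np.arange(-np.pi,np.pi,.2618)) if len(i)>3]
        o=np.array(o); f=least_squares(lambda q:np.hypot(*(o-q[:2]).T)-q[2],[*c0,.058],loss='soft_l1',f_scale=.002); c0=f.x[:2]
    print(n,"rim",len(r),f.x,np.median(r[:,2]))
    red=(C[:,0]>120)&(C[:,0]-C[:,1]>60)&(C[:,0]-C[:,2]>50)
    seal=X[red&(abs(X[:,2]-.15)<.008)&(d<.05)]
    if len(seal): print("seal",len(seal),np.median(seal[:,2]),(seal[:,:2].min(0)+seal[:,:2].max(0))/2)
    dot=red&(abs(X[:,2]-.171)<.012)&(d>.042)&(d<.065)
    uv=np.argwhere(dot.reshape(F.shape[:2]))[:,::-1]
    if len(uv):
        w=pts(c,uv,.171).mean(0); print("rimdot",len(uv),w,np.degrees(np.arctan2(*(w[:2]-c0)[::-1])))
    # cover
    dc=np.hypot(X[:,0]-.541,X[:,1]+.318)
    k=(X[:,2]>.047)&(X[:,2]<.075)&(dc<.06); Xb=X[k]
    print("bar",k.sum(),Xb.mean(0),cv2.minAreaRect(Xb[:,:2].astype(np.float32)))
    uv=np.argwhere((red&(dc<.06)).reshape(F.shape[:2]))[:,::-1]
    print("covdot",uv.tolist(),X[red&(dc<.06)].round(3).tolist())
    al=X[(C.min(1)>150)&(X[:,2]<.02)&(dc<.12)]
    print("tray",cv2.minAreaRect(al[:,:2].astype(np.float32)))
    o=(C[:,0]>150)&(C[:,0]-C[:,2]>100)&(abs(X[:,2]-.1)<.006)&(d<.2); print("or",cv2.minAreaRect(X[o][:,:2].astype(np.float32)))
print(a["extrinsics"],b["extrinsics"])
```

```text
scene rim 549 [ 0.56454449 -0.04655728  0.05696249] 0.17090521014379578
seal 98 0.14790348534075337 [ 0.5636139  -0.04457758]
rimdot 3 [ 0.61272969 -0.03949619  0.171     ] 8.336814500336658
bar 143 [ 0.54777022 -0.32772261  0.05798037] ((0.5452209115028381, -0.3279404640197754), (0.06511633098125458, 0.017784645780920982), 45.122535705566406)
covdot [[158, 257], [159, 257]] [[0.564, -0.31, 0.063], [0.566, -0.307, 0.064]]
tray ((0.5279338359832764, -0.3200525641441345), (0.12304110080003738, 0.14087525010108948), 80.99600219726562)
or ((0.5960186719894409, -0.04311785846948624), (0.18349102139472961, 0.15674017369747162), 12.862762451171875)
top rim 390 [ 0.56249145 -0.04567572  0.05627152] 0.17133941739989011
seal 110 0.14814734070227809 [ 0.56240004 -0.04630258]
bar 91 [ 0.54256877 -0.32342428  0.05854621] ((0.54341059923172, -0.3239145278930664), (0.06380434334278107, 0.01760375313460827), 46.290794372558594)
covdot [[344, 191]] [[0.561, -0.307, 0.065]]
tray ((0.529927134513855, -0.31944790482521057), (0.12344744801521301, 0.13258256018161774), 81.2405014038086)
or ((0.5922611355781555, -0.039965204894542694), (0.18015509843826294, 0.15706872940063477), 12.486724853515625)
[[ 5.58411538e-01  8.29563761e-01 -7.21417318e-04 -3.34584239e-01]
 [-6.57900096e-01  4.43387457e-01  6.08748738e-01  2.72232572e-01]
 [ 5.05315760e-01 -3.39457699e-01  7.93362750e-01 -1.67801615e+00]
 [ 0.00000000e+00  0.00000000e+00  0.00000000e+00  1.00000000e+00]] [[-0.02296354 -0.99967509  0.01106333  0.02791144]
 [ 0.98107939 -0.02040569  0.19252751 -0.55499931]
 [-0.1922392   0.01527512  0.98122921 -1.39882098]
 [ 0.          0.          0.          1.        ]]
```

>>> move_arm(
  plan=[
    {"offset":[0,0,-6],"turn":[0,0,0],"grip":100},
    {"offset":[-49,-50,-10],"turn":[0,0,118],"grip":100},
    {"offset":[-49,-50,-10],"turn":[0,0,118],"grip":100},
    {"offset":[-49,-50,-10],"turn":[0,0,118],"grip":100},
    {"offset":[-49,-50,-10],"turn":[0,0,118],"grip":100},
    {"offset":[-49,-50,-10],"turn":[0,0,118],"grip":100},
    {"offset":[-49,-50,-10],"turn":[0,0,118],"grip":100},
    {"offset":[-49,-50,-10],"turn":[0,0,118],"grip":100},
  ],
  squeeze=60,
)

```text
time_s: 1.1
position: [0.3751, 0.1879, 0.3162]
eef_rot: [3.141, -0.0, 1.536]
wrist_force: [1.3, 1.4, 0.8]
finger_gap: 0.0852
finger_force: 0.0
```

```bash
cat >> h.py <<'E'
from scipy.spatial.transform import Rotation as Ro
def go(x,y,z,yaw,p=None,e=None):
    """offset cm, turn deg from current pose to tool-down target"""
    s=manip.get_state(); p=s["position"] if p is None else p; e=s["eef_rot"] if e is None else e
    R=Ro.from_euler("xyz",e); T=Ro.from_euler("xyz",[np.pi,0,np.radians(yaw)])
    print("at",np.round(s["position"],4),np.degrees(s["eef_rot"]).round(2),"t",s["time_s"],"gap",round(s["finger_gap"],4))
    print("offset",(R.inv().apply(np.array([x,y,z])-p)*100).round(2),"turn",np.degrees((R.inv()*T).as_rotvec()).round(2))
E
python3 -c "
from h import *
go(.5,-.046,.33,45.5)"
```

```text
at [0.3751 0.1879 0.3162] [ 1.7999e+02 -1.0000e-02  8.8030e+01] t 1.1 gap 0.0852
offset [-22.95  13.29  -1.38] turn [ 1.000e-02 -1.000e-02  4.253e+01]
```

>>> move_arm(
  plan=[
    {"offset":[-23,13.3,-1.4],"turn":[0,0,42.5],"grip":100},
    {"offset":[-23,13.3,-1.4],"turn":[0,0,42.5],"grip":100},
    {"offset":[-23,13.3,-1.4],"turn":[0,0,42.5],"grip":100},
    {"offset":[-23,13.3,-1.4],"turn":[0,0,42.5],"grip":100},
    {"offset":[-23,13.3,-1.4],"turn":[0,0,42.5],"grip":100},
    {"offset":[-23,13.3,-1.4],"turn":[0,0,42.5],"grip":100},
  ],
)

```text
time_s: 1.85
position: [0.501, -0.0445, 0.3296]
eef_rot: [-3.14, 0.001, 0.8]
wrist_force: [-0.4, 0.4, -0.6]
finger_gap: 0.0856
finger_force: 0.0
```

```bash
python3 -c "
from h import *
c=cam('wrist');save(c,'w1.png',s=1.5)
import pickle;pickle.dump(c,open('w1.pkl','wb'))
E=c['extrinsics'];print('cam at',-E[:3,:3].T@E[:3,3],'look',-E[2,:3])
go(.5,-.046,.33,45.5)
go(.544,-.3255,.10,45.5)"
```

```text
cam at [0.54858106 0.00613488 0.47026098] look [-0.19109442 -0.19380095 -0.96224951]
at [ 0.5007 -0.0434  0.3297] [-1.7992e+02  2.0000e-02  4.5910e+01] t 1.9 gap 0.0852
offset [-0.24  0.13 -0.03] turn [-0.08  0.02  0.41]
at [ 0.5007 -0.0434  0.3297] [-1.7992e+02  2.0000e-02  4.5910e+01] t 1.9 gap 0.0852
offset [-17.24  22.77  22.95] turn [-0.08  0.02  0.41]
```

View pics/w1.png

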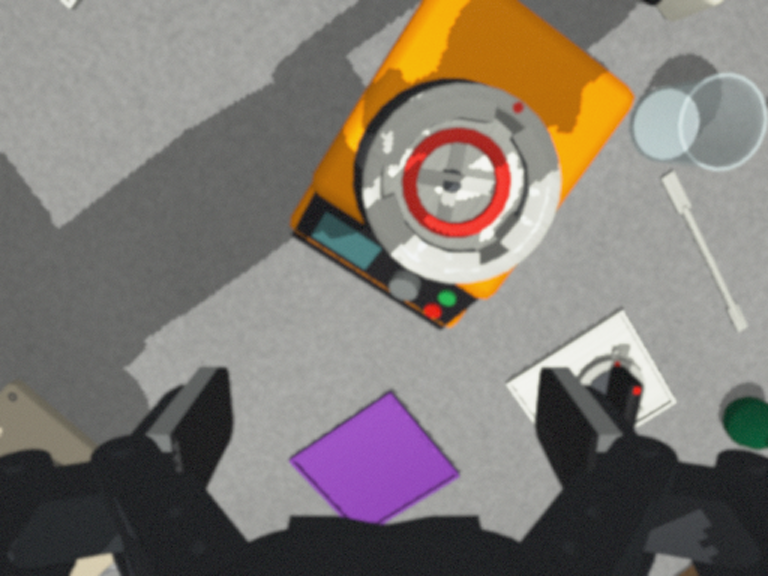

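The wrist view shows the chamber, centre near (457,183), with the red dot at (517,107) and a gap just beside it, all in the 1.5x picture. The cover is at about (620,390).

```bash
cat > mill.py <<'E'
from h import *
import pickle
from scipy.optimize import least_squares
c=pickle.load(open("w1.pkl","rb"));P=cloud(c);X=P.reshape(-1,3);C=c["frame"].reshape(-1,3).astype(int)
d=np.hypot(X[:,0]-.5635,X[:,1]+.046)
r=X[(abs(X[:,2]-.171)<.005)&(d<.075)]; print(len(r),np.median(r[:,2]))
c0=r[:,:2].mean(0)
for _ in range(5):
    v=r[:,:2]-c0; an=np.arctan2(v[:,1],v[:,0]); R=np.hypot(*v.T)
    o=np.array([r[i[np.argsort(R[i])[-4:]],:2].mean(0) for i in (np.where((an>t)&(an<=t+.175))[0] for t in np.arange(-np.pi,np.pi,.1745)) if len(i)>5])
    f=least_squares(lambda q:np.hypot(*(o-q[:2]).T)-q[2],[*c0,.058],loss='soft_l1',f_scale=.001); c0=f.x[:2]
print("rim",f.x)
red=(C[:,0]>120)&(C[:,0]-C[:,1]>70)&(C[:,0]-C[:,2]>70)
s=red&(d<.045)
E=red&(d<.045)&(abs(X[:,2]-.15)<.008); print("seal z",np.median(X[E,2]))
uv=np.argwhere(E.reshape(384,512))[:,::-1].astype(np.float32); hull=cv2.convexHull(uv.astype(np.int32)).reshape(-1,2)
w=pts(c,hull,np.median(X[E,2])); g=least_squares(lambda q:np.hypot(*(w[:,:2]-q[:2]).T)-q[2],[*c0,.03],loss='soft_l1',f_scale=.001); print("seal circ",g.x)
D=red&(d>.045)&(d<.062)&(abs(X[:,2]-.171)<.01); uv=np.argwhere(D.reshape(384,512))[:,::-1]; 
u=uv[np.hypot(*(uv-[344.7,71.3]).T)<8]; m=pts(c,u,.171).mean(0); print("dot",len(u),u.mean(0),m,"yaw",np.degrees(np.arctan2(*(m[:2]-f.x[:2])[::-1])),np.degrees(np.arctan2(*(m[:2]-g.x[:2])[::-1])))
# gaps: angular profile at radius 41 mm of height
for rad in (.041,.043):
    prof=[]
    for t in range(-180,180,3):
        k=(abs(np.hypot(*(X[:,:2]-c0).T)-rad)<.0015)&(abs((np.degrees(np.arctan2(X[:,1]-c0[1],X[:,0]-c0[0]))-t+180)%360-180)<2)
        prof.append((t,round(float(np.nanmedian(X[k,2]))*1000) if k.any() else 0))
    print(rad,[p for p in prof if p[1]<166])
E
python3 mill.py
```

```text
7075 0.1690914588357229
rim [ 0.56217944 -0.0436824   0.05740352]
seal z 0.14628643690027027
seal circ [ 0.56236407 -0.04358578  0.03347357]
dot 36 [345.05555556  71.19444444] [ 0.61444821 -0.03215883  0.171     ] yaw 12.432974683235717 12.374301498926588
0.041 [(-102, 138), (-99, 137), (-72, 161), (-69, 151), (-66, 153), (-54, 154), (-30, 153), (3, 137), (6, 137), (9, 137), (12, 137), (15, 137), (18, 137), (21, 137), (126, 137), (129, 137), (132, 137), (135, 137), (138, 137), (141, 138), (144, 162)]
0.043 [(-102, 138), (-99, 137), (3, 137), (6, 137), (9, 137), (12, 138), (15, 137), (18, 136), (21, 0), (123, 137), (126, 137), (129, 137), (132, 137), (135, 137), (138, 137), (141, 137), (144, 156)]
```

>>> move_arm(
  plan=[
    {"offset":[-17.2,22.8,16],"turn":[0,0,0.4],"grip":100},
    {"offset":[-17.2,22.8,16],"turn":[0,0,0.4],"grip":100},
    {"offset":[-17.2,22.8,16],"turn":[0,0,0.4],"grip":100},
    {"offset":[-17.2,22.8,16],"turn":[0,0,0.4],"grip":100},
    {"offset":[-17.2,22.8,16],"turn":[0,0,0.4],"grip":100},
    {"offset":[-17.2,22.8,16],"turn":[0,0,0.4],"grip":100},
    {"offset":[-17.2,22.8,16],"turn":[0,0,0.4],"grip":100},
  ],
)

```text
time_s: 2.78
position: [0.545, -0.3247, 0.1697]
eef_rot: [-3.14, -0.0, 0.795]
wrist_force: [0.9, 0.1, -0.1]
finger_gap: 0.0852
finger_force: 0.0
```

```bash
python3 -c "
from h import *
c=cam('wrist');save(c,'w2.png',s=1.5)
import pickle;pickle.dump(c,open('w2.pkl','wb'))
go(.544,-.3255,.032,45.5)"
```

```text
at [ 0.5456 -0.3243  0.171 ] [-1.800e+02 -4.000e-02  4.556e+01] t 2.825 gap 0.0853
offset [-0.2  -0.03 13.9 ] turn [-0.   -0.04  0.06]
```

View pics/w2.png

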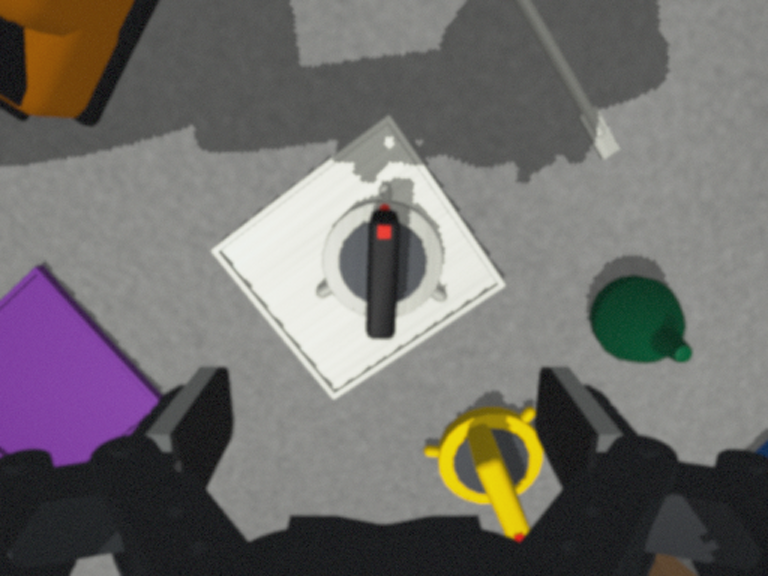

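The cover is centred between the fingers: bar from (384,215) to (380,335) in the 1.5x picture, red dot at its far end. The yellow one is well aside at (490,455).

```bash
python3 -c "
from h import *
import pickle
c=pickle.load(open('w2.pkl','rb'));P=cloud(c);X=P.reshape(-1,3);C=c['frame'].reshape(-1,3).astype(int)
d=np.hypot(X[:,0]-.544,X[:,1]+.325)
k=(X[:,2]>.05)&(X[:,2]<.07)&(d<.05);B=X[k];zt=np.percentile(B[:,2],80)
B=B[B[:,2]>zt-.003];print(len(B),'top z',np.median(B[:,2]));print(cv2.minAreaRect(B[:,:2].astype(np.float32)))
q=X[(abs(X[:,2]-.0145)<.0035)&(d<.05)];print('disc',len(q),cv2.minEnclosingCircle(q[:,:2].astype(np.float32)),np.median(q[:,2]))
go(.544,-.3255,.032,45.5)
"
```

```text
1512 top z 0.05889053186810819
((0.5430657267570496, -0.32262122631073), (0.06348833441734314, 0.015383392572402954), 43.819725036621094)
disc 3611 ((0.543565034866333, -0.3228267431259155), 0.044610396027565) 0.01474889458576778
at [ 0.5456 -0.3243  0.171 ] [-1.800e+02 -4.000e-02  4.556e+01] t 2.825 gap 0.0853
offset [-0.2  -0.03 13.9 ] turn [-0.   -0.04  0.06]
```

>>> move_arm(
  plan=[
    {"offset":[0,-0.2,5],"turn":[0,0,1.5],"grip":100},
    {"offset":[0,-0.2,10],"turn":[0,0,1.5],"grip":100},
    {"offset":[0,-0.2,12.5],"turn":[0,0,1.5],"grip":80},
    {"offset":[0,-0.2,13.8],"turn":[0,0,1.5],"grip":60},
    {"offset":[0,-0.2,13.8],"turn":[0,0,1.5],"grip":60},
    {"offset":[0,-0.2,13.8],"turn":[0,0,1.5],"grip":60},
  ],
)

```text
time_s: 3.58
position: [0.545, -0.3251, 0.0346]
eef_rot: [3.138, -0.001, 0.768]
wrist_force: [0.8, 0.7, 0.7]
finger_gap: 0.0509
finger_force: 0.0
```

```bash
python3 -c "
from h import *
go(.543,-.323,.033,44)"
```

```text
at [ 0.545  -0.3251  0.0346] [ 1.7981e+02 -4.0000e-02  4.4000e+01] t 3.575 gap 0.0509
offset [-0.   -0.29  0.16] turn [ 0.19 -0.04  0.  ]
```

>>> move_arm(
  plan=[
    {"offset":[0,-0.2,0.1],"turn":[0,0,0],"grip":40},
    {"offset":[0,-0.2,0.1],"turn":[0,0,0],"grip":0},
    {"offset":[0,-0.2,0.1],"turn":[0,0,0],"grip":0},
    {"offset":[0,-0.2,0.1],"turn":[0,0,0],"grip":0},
    {"offset":[0,-0.2,0.1],"turn":[0,0,0],"grip":0},
  ],
  squeeze=80,
)

```text
time_s: 4.2
position: [0.5426, -0.3236, 0.0322]
eef_rot: [3.141, -0.0, 0.767]
wrist_force: [-1.7, 1.5, 5.7]
finger_gap: 0.0146
finger_force: 79.3
```

```bash
python3 -c "
from h import *
s=manip.get_state();print(s['wrist_force'],s['wrist_torque'],s['finger_force'])
go(.543,-.323,.033,44)"
```

```text
[-1.70774065  1.48105907  5.70674841] [0.19353834 0.19321557 0.00697225] 79.34829354286194
at [ 0.5426 -0.3236  0.0322] [ 1.7994e+02 -2.0000e-02  4.3960e+01] t 4.2 gap 0.0146
offset [ 0.07 -0.01 -0.08] turn [ 0.06 -0.02 -0.04]
```

>>> move_arm(
  plan=[
    {"offset":[0,0,-3],"turn":[0,0,0],"grip":0},
    {"offset":[0,0,-9],"turn":[0,0,0],"grip":0},
    {"offset":[0,0,-15],"turn":[0,0,0],"grip":0},
    {"offset":[0,0,-21],"turn":[0,0,0],"grip":0},
    {"offset":[0,0,-21],"turn":[0,0,0],"grip":0},
  ],
)

```text
time_s: 4.82
position: [0.5446, -0.3251, 0.2483]
eef_rot: [3.131, -0.002, 0.767]
wrist_force: [1.1, 0.2, -3.5]
finger_gap: 0.0148
finger_force: 79.2
```

```bash
python3 -c "
from h import *
s=manip.get_state();print(s['wrist_force'],s['wrist_torque'],s['finger_force'])
go(.5622,-.0437,.24,12.4)"
```

```text
[ 1.06181173  0.21992366 -3.47484875] [-0.01564016 -0.05210864  0.01337342] 79.21043872833252
at [ 0.5446 -0.3251  0.2483] [ 1.7938e+02 -1.1000e-01  4.3960e+01] t 4.825 gap 0.0148
offset [ 20.8  -19.05   0.67] turn [ 0.57 -0.28 31.56]
```

>>> move_arm(
  plan=[
    {"offset":[4,-4,0],"turn":[0,0,6],"grip":0},
    {"offset":[8,-7.5,0],"turn":[0,0,13],"grip":0},
    {"offset":[12,-11,0],"turn":[0,0,20],"grip":0},
    {"offset":[16,-15,0],"turn":[0,0,26],"grip":0},
    {"offset":[19,-17.5,0],"turn":[0,0,31.5],"grip":0},
    {"offset":[20.8,-19,0],"turn":[0,0,31.5],"grip":0},
    {"offset":[20.8,-19,0],"turn":[0,0,31.5],"grip":0},
    {"offset":[20.8,-19,0],"turn":[0,0,31.5],"grip":0},
  ],
)

```text
time_s: 5.82
position: [0.5592, -0.0425, 0.2396]
eef_rot: [-3.141, 0.003, 0.218]
wrist_force: [0.7, -0.2, -4.0]
finger_gap: 0.0149
finger_force: 79.7
```

```bash
python3 -c "
from h import *
c=cam('wrist');save(c,'w3.png',s=1.5)
import pickle;pickle.dump(c,open('w3.pkl','wb'))
s=manip.get_state();print(s['wrist_force'],s['wrist_torque'],s['finger_force'])
go(.5622,-.0437,.24,12.4)"
```

```text
[ 0.14222186  0.12025757 -3.56416272] [-0.03455964 -0.01836194 -0.01692545] 79.73528981208801
at [ 0.5594 -0.0428  0.24  ] [-1.7998e+02  1.1000e-01  1.2430e+01] t 5.875 gap 0.0148
offset [0.26 0.14 0.  ] turn [-0.02  0.11  0.03]
```

View pics/w3.png

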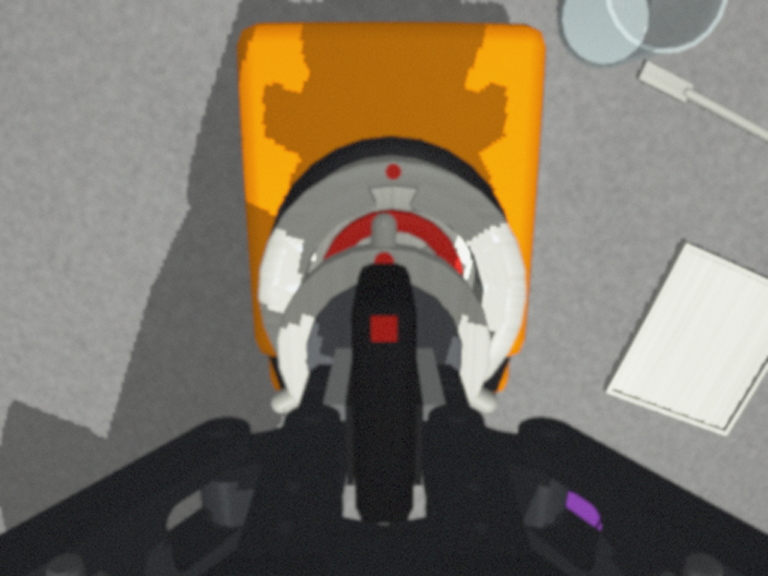

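The front pin is at (384,228) and the mill's dot at (393,171), so the cover sits slightly to the left. I measure both in this one image.

```bash
cat > rel.py <<'E'
from h import *
import pickle,sys
from scipy.optimize import least_squares
c=pickle.load(open(sys.argv[1],"rb"));P=cloud(c);X=P.reshape(-1,3);C=c["frame"].reshape(-1,3).astype(int)
s=manip.get_state();tc=s["position"];yaw=s["eef_rot"][2]
x=np.array([np.cos(yaw),np.sin(yaw)]);y=np.array([x[1],-x[0]])
Q=np.c_[(X[:,:2]-tc[:2])@x,(X[:,:2]-tc[:2])@y,X[:,2]]   # tool-frame coordinates
def circ(pts2,r,lo):
    c0=np.array([0.,0.])
    for _ in range(8):
        v=pts2-c0; an=np.degrees(np.arctan2(v[:,1],v[:,0])); R=np.hypot(*v.T)
        o=np.array([pts2[i[np.argsort(R[i])[-5:]]].mean(0) for i in (np.where((an>t)&(an<=t+5))[0] for t in range(-lo,lo,5) if not (r<.05 and abs(t+2.5)<12)) if len(i)>6])
        f=least_squares(lambda q:np.hypot(*(o-q).T)-r,c0,loss='soft_l1',f_scale=.001); c0=f.x
    return c0,np.abs(f.fun).mean()
d=np.hypot(Q[:,0],Q[:,1])
mr=Q[(abs(X[:,2]-.170)<.005)&(d<.07)]; print("rim",circ(mr[:,:2],.0575,80),np.median(mr[:,2]))
zt=tc[2]-.028+.012
cv=Q[(abs(X[:,2]-zt+.002)<.004)&(d<.045)]; print("cov disc",circ(cv[:,:2],.036,60),np.median(cv[:,2]),zt)
red=((C[:,0]>110)&(C[:,0]-C[:,1]>70)&(C[:,0]-C[:,2]>70)).reshape(384,512)
n,l,st,ce=cv2.connectedComponentsWithStats(red.astype(np.uint8))
for i in range(1,n):
    if st[i,4]>15:
        w=[pts(c,[ce[i]],z)[0] for z in (.169,)]; print(st[i,4],ce[i].round(1),"depth pt tool",np.nanmedian(Q[(l==i).ravel()],0).round(4))
E
python3 rel.py w3.pkl
```

```text
rim (array([0.0029009 , 0.00174116]), np.float64(0.0001579759878521706)) 0.16913121184526847
cov disc (array([-0.00044948, -0.0019992 ]), np.float64(0.00011582293587375954)) 0.22182652707218742 0.22402164002398534
16973 [263.2  71.5] depth pt tool [0.0876 0.0059 0.098 ]
71 [261.9 114. ] depth pt tool [0.0563 0.0018 0.1699]
648 [285.4 157.3] depth pt tool [0.027  0.0189 0.1463]
378 [234.3 156. ] depth pt tool [ 0.0265 -0.0162  0.1462]
60 [255.5 171.9] depth pt tool [ 0.0326 -0.0017  0.2221]
108 [346.  224.7] depth pt tool [-0.045   0.0787  0.0954]
292 [255.6 218.9] depth pt tool [ 0.0262 -0.0017  0.2673]
43 [335.3 253.3] depth pt tool [-0.089   0.0792  0.0619]
```

>>> move_arm(
  plan=[
    {"offset":[0.33,0.37,1],"turn":[0,0,0],"grip":0},
    {"offset":[0.33,0.37,2.5],"turn":[0,0,0],"grip":0},
    {"offset":[0.33,0.37,3.5],"turn":[0,0,0],"grip":0},
    {"offset":[0.33,0.37,3.5],"turn":[0,0,0],"grip":0},
    {"offset":[0.33,0.37,3.5],"turn":[0,0,0],"grip":0},
  ],
)

```text
time_s: 6.5
position: [0.5641, -0.045, 0.2065]
eef_rot: [3.142, -0.0, 0.218]
wrist_force: [1.0, -0.6, -3.3]
finger_gap: 0.0149
finger_force: 79.7
```

```bash
python3 -c "
from h import *
c=cam('wrist');save(c,'w4.png',(160,60,370,300),2.4)
import pickle;pickle.dump(c,open('w4.pkl','wb'))
s=manip.get_state();print(s['wrist_force'],s['wrist_torque'],s['finger_force'])
go(.5622,-.0437,.24,12.4)"; python3 rel.py w4.pkl
```

```text
[-0.83103784 -0.59844214 -3.42567936] [-0.01517477 -0.02973105 -0.00599317] 79.72297310829163
at [ 0.5643 -0.045   0.2069] [ 1.7998e+02 -5.0000e-02  1.2470e+01] t 6.55 gap 0.0151
offset [-0.17 -0.17 -3.31] turn [ 0.02 -0.05  0.07]
rim (array([-0.00140669, -0.00150109]), np.float64(0.00015199499814401137)) 0.16910297586018713
cov disc (array([-0.00052316, -0.00167477]), np.float64(0.00013027694018292736)) 0.18871008154683355 0.19086215280849847
22286 [259.4  74.7] depth pt tool [0.0835 0.0021 0.098 ]
103 [256.  126.5] depth pt tool [ 0.0522 -0.0014  0.1699]
119 [235.  161.7] depth pt tool [ 0.0293 -0.0133  0.1459]
131 [276.7 161.9] depth pt tool [0.029  0.0105 0.1457]
63 [255.5 171.9] depth pt tool [ 0.0325 -0.0014  0.1892]
298 [255.6 218.9] depth pt tool [ 0.026  -0.0014  0.2342]
23 [338.5 276.6] depth pt tool [-0.096   0.0759  0.0619]
```

View pics/w4.png

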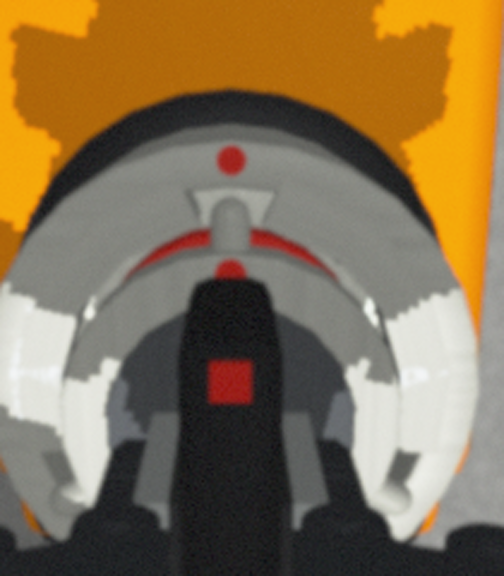

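The front pin is centred in the gap and the side pins stand over theirs. I descend, then feel for the seal.

>>> move_arm(
  plan=[
    {"offset":[-0.08,0,0.6],"turn":[0,0,0],"grip":0},
    {"offset":[-0.08,0,1.2],"turn":[0,0,0],"grip":0},
    {"offset":[-0.08,0,1.8],"turn":[0,0,0],"grip":0},
    {"offset":[-0.08,0,2.2],"turn":[0,0,0],"grip":0},
    {"offset":[-0.08,0,2.4],"turn":[0,0,0],"grip":0},
    {"offset":[-0.08,0,2.4],"turn":[0,0,0],"grip":0},
    {"offset":[-0.08,0,2.4],"turn":[0,0,0],"grip":0},
  ],
)

```text
time_s: 7.42
position: [0.5633, -0.0452, 0.1825]
eef_rot: [3.141, -0.0, 0.218]
wrist_force: [0.2, 0.1, -3.5]
finger_gap: 0.0146
finger_force: 79.7
```

```bash
cat > st.py <<'E'
from h import *
s=manip.get_state();p=np.degrees(s['eef_rot'])
print('t',s['time_s'],s['position'].round(4),p.round(2),'F',s['wrist_force'].round(2),'T',s['wrist_torque'].round(3),'q6',np.degrees(s['qpos'][5]).round(1))
E
python3 st.py
```

```text
t 7.425 [ 0.5633 -0.0452  0.1825] [ 1.7999e+02 -2.0000e-02  1.2470e+01] F [ 0.18  0.12 -3.54] T [ 0.031 -0.028 -0.005] q6 67.7
```

>>> move_arm(
  plan=[
    {"offset":[0,0,0.1],"turn":[0,0,0],"grip":0},
    {"offset":[0,0,0.2],"turn":[0,0,0],"grip":0},
    {"offset":[0,0,0.3],"turn":[0,0,0],"grip":0},
    {"offset":[0,0,0.3],"turn":[0,0,0],"grip":0},
    {"offset":[0,0,0.3],"turn":[0,0,0],"grip":0},
  ],
)

```text
time_s: 8.05
position: [0.5632, -0.0452, 0.1792]
eef_rot: [-3.142, 0.0, 0.218]
wrist_force: [1.0, 0.3, -3.0]
finger_gap: 0.0146
finger_force: 79.7
```

```bash
python3 st.py
```

```text
t 8.05 [ 0.5632 -0.0452  0.1792] [-180.      0.     12.47] F [ 0.97  0.28 -2.99] T [-0.036 -0.002  0.005] q6 67.7
```

>>> move_arm(
  plan=[
    {"offset":[0,0,0.05],"turn":[0,0,0],"grip":0},
    {"offset":[0,0,0.1],"turn":[0,0,0],"grip":0},
    {"offset":[0,0,0.1],"turn":[0,0,0],"grip":0},
    {"offset":[0,0,0.1],"turn":[0,0,0],"grip":0},
  ],
)

```text
time_s: 8.55
position: [0.5632, -0.0452, 0.1782]
eef_rot: [3.142, 0.0, 0.218]
wrist_force: [0.7, -1.2, -3.7]
finger_gap: 0.0144
finger_force: 79.7
```

```bash
python3 st.py
```

```text
t 8.55 [ 0.5632 -0.0452  0.1782] [180.     0.    12.47] F [ 0.67 -1.17 -3.72] T [ 0.002 -0.032 -0.004] q6 67.7
```

>>> move_arm(
  plan=[
    {"offset":[0,0,0.05],"turn":[0,0,0],"grip":0},
    {"offset":[0,0,0.1],"turn":[0,0,0],"grip":0},
    {"offset":[0,0,0.1],"turn":[0,0,0],"grip":0},
    {"offset":[0,0,0.1],"turn":[0,0,0],"grip":0},
  ],
)

```text
time_s: 9.05
position: [0.5632, -0.0452, 0.1772]
eef_rot: [-3.142, 0.0, 0.218]
wrist_force: [0.1, -0.5, -4.1]
finger_gap: 0.0149
finger_force: 79.7
```

```bash
python3 st.py
```

```text
t 9.05 [ 0.5632 -0.0452  0.1772] [-180.      0.     12.47] F [ 0.06 -0.49 -4.05] T [-0.021  0.019  0.004] q6 67.7
```

>>> move_arm(
  plan=[
    {"offset":[0,0,0.05],"turn":[0,0,0],"grip":0},
    {"offset":[0,0,0.1],"turn":[0,0,0],"grip":0},
    {"offset":[0,0,0.1],"turn":[0,0,0],"grip":0},
    {"offset":[0,0,0.1],"turn":[0,0,0],"grip":0},
  ],
)

```text
time_s: 9.55
position: [0.5633, -0.0452, 0.1764]
eef_rot: [3.141, -0.0, 0.218]
wrist_force: [-0.3, 0.8, -1.8]
finger_gap: 0.0144
finger_force: 80.0
```

```bash
python3 st.py
```

```text
t 9.55 [ 0.5633 -0.0452  0.1764] [ 1.7999e+02 -1.0000e-02  1.2470e+01] F [-0.31  0.8  -1.8 ] T [ 0.029  0.013 -0.008] q6 67.7
```

Contact begins at TCP z 0.1764, so the seal is near 148 mm, which is worn. The bite should come at about 60°. I seat it gently and start turning.

>>> move_arm(
  plan=[
    {"offset":[0,0,0.03],"turn":[0,0,3],"grip":0},
    {"offset":[0,0,0.03],"turn":[0,0,7],"grip":0},
    {"offset":[0,0,0.03],"turn":[0,0,11],"grip":0},
    {"offset":[0,0,0.03],"turn":[0,0,15],"grip":0},
    {"offset":[0,0,0.03],"turn":[0,0,18],"grip":0},
    {"offset":[0,0,0.03],"turn":[0,0,20],"grip":0},
    {"offset":[0,0,0.03],"turn":[0,0,20],"grip":0},
    {"offset":[0,0,0.03],"turn":[0,0,20],"grip":0},
  ],
)

```text
time_s: 10.55
position: [0.5634, -0.0452, 0.1763]
eef_rot: [3.142, -0.001, -0.131]
wrist_force: [-0.1, -0.5, 1.4]
finger_gap: 0.0144
finger_force: 80.2
```

```bash
python3 st.py
```

```text
t 10.55 [ 0.5634 -0.0452  0.1763] [ 1.80e+02 -4.00e-02 -7.49e+00] F [-0.1  -0.5   1.39] T [ 0.014 -0.002 -0.063] q6 87.7
```

>>> move_arm(
  plan=[
    {"offset":[0,0,0],"turn":[0,0,3],"grip":0},
    {"offset":[0,0,0],"turn":[0,0,6],"grip":0},
    {"offset":[0,0,0],"turn":[0,0,9],"grip":0},
    {"offset":[0,0,0],"turn":[0,0,12],"grip":0},
    {"offset":[0,0,0],"turn":[0,0,14],"grip":0},
    {"offset":[0,0,0],"turn":[0,0,15],"grip":0},
    {"offset":[0,0,0],"turn":[0,0,15],"grip":0},
    {"offset":[0,0,0],"turn":[0,0,15],"grip":0},
  ],
)

```text
time_s: 11.55
position: [0.5634, -0.0452, 0.1762]
eef_rot: [-3.141, -0.001, -0.393]
wrist_force: [-0.2, 0.5, 3.1]
finger_gap: 0.0144
finger_force: 80.5
```

```bash
python3 st.py
```

```text
t 11.55 [ 0.5634 -0.0452  0.1762] [-1.7999e+02 -3.0000e-02 -2.2500e+01] F [-0.2   0.48  3.05] T [-0.007 -0.009 -0.025] q6 102.7
```

>>> move_arm(
  plan=[
    {"offset":[0,0,0],"turn":[0,0,2],"grip":0},
    {"offset":[0,0,0],"turn":[0,0,4],"grip":0},
    {"offset":[0,0,0],"turn":[0,0,6],"grip":0},
    {"offset":[0,0,0],"turn":[0,0,8],"grip":0},
    {"offset":[0,0,0],"turn":[0,0,10],"grip":0},
    {"offset":[0,0,0],"turn":[0,0,10],"grip":0},
    {"offset":[0,0,0],"turn":[0,0,10],"grip":0},
  ],
)

```text
time_s: 12.42
position: [0.5633, -0.0452, 0.1762]
eef_rot: [-3.141, -0.0, -0.569]
wrist_force: [0.4, -0.9, 5.0]
finger_gap: 0.0147
finger_force: 81.0
```

```bash
python3 st.py
```

```text
t 12.425 [ 0.5633 -0.0452  0.1762] [-1.7999e+02 -2.0000e-02 -3.2610e+01] F [ 0.37 -0.89  5.04] T [-0.032  0.023 -0.104] q6 112.8
```

>>> move_arm(
  plan=[
    {"offset":[0,0,-0.02],"turn":[0,0,1],"grip":0},
    {"offset":[0,0,-0.02],"turn":[0,0,2],"grip":0},
    {"offset":[0,0,-0.02],"turn":[0,0,3],"grip":0},
    {"offset":[0,0,-0.02],"turn":[0,0,4],"grip":0},
    {"offset":[0,0,-0.02],"turn":[0,0,4],"grip":0},
    {"offset":[0,0,-0.02],"turn":[0,0,4],"grip":0},
  ],
)

```text
time_s: 13.18
position: [0.5632, -0.0452, 0.1762]
eef_rot: [-3.142, -0.0, -0.638]
wrist_force: [0.2, -0.2, 5.5]
finger_gap: 0.0146
finger_force: 81.0
```

```bash
python3 st.py
```

```text
t 13.175 [ 0.5632 -0.0452  0.1762] [-180.     -0.    -36.53] F [ 0.16 -0.25  5.46] T [ 0.027  0.009 -0.051] q6 116.7
```

>>> move_arm(
  plan=[
    {"offset":[0,0,0],"turn":[0,0,1],"grip":0},
    {"offset":[0,0,0],"turn":[0,0,2],"grip":0},
    {"offset":[0,0,0],"turn":[0,0,3],"grip":0},
    {"offset":[0,0,0],"turn":[0,0,3],"grip":0},
    {"offset":[0,0,0],"turn":[0,0,3],"grip":0},
    {"offset":[0,0,0],"turn":[0,0,3],"grip":0},
  ],
)

```text
time_s: 13.92
position: [0.5632, -0.0452, 0.1762]
eef_rot: [-3.142, -0.0, -0.69]
wrist_force: [0.4, -0.3, 4.7]
finger_gap: 0.0148
finger_force: 81.0
```

```bash
python3 st.py; python3 st.py
```

```text
t 13.925 [ 0.5632 -0.0452  0.1762] [-180.     -0.    -39.53] F [ 0.4  -0.29  4.69] T [-0.01   0.007 -0.024] q6 119.7
t 13.925 [ 0.5632 -0.0452  0.1762] [-180.     -0.    -39.53] F [ 0.4  -0.29  4.69] T [-0.01   0.007 -0.024] q6 119.7
```

>>> move_arm(
  plan=[
    {"offset":[0,0,0],"turn":[0,0,1],"grip":0},
    {"offset":[0,0,0],"turn":[0,0,2],"grip":0},
    {"offset":[0,0,0],"turn":[0,0,3],"grip":0},
    {"offset":[0,0,0],"turn":[0,0,3],"grip":0},
    {"offset":[0,0,0],"turn":[0,0,3],"grip":0},
    {"offset":[0,0,0],"turn":[0,0,3],"grip":0},
  ],
)

```text
time_s: 14.68
position: [0.5632, -0.0452, 0.1762]
eef_rot: [-3.142, -0.0, -0.742]
wrist_force: [0.8, 0.8, 5.0]
finger_gap: 0.0151
finger_force: 81.0
```

```bash
python3 st.py
```

```text
t 14.675 [ 0.5632 -0.0452  0.1762] [-180.     -0.    -42.53] F [0.81 0.76 5.  ] T [ 0.026 -0.015 -0.075] q6 122.7
```

>>> move_arm(
  plan=[
    {"offset":[0,0,0],"turn":[0,0,1],"grip":0},
    {"offset":[0,0,0],"turn":[0,0,2],"grip":0},
    {"offset":[0,0,0],"turn":[0,0,2],"grip":0},
    {"offset":[0,0,0],"turn":[0,0,2],"grip":0},
  ],
)

```text
time_s: 15.18
position: [0.5632, -0.0452, 0.1762]
eef_rot: [-3.142, 0.0, -0.777]
wrist_force: [-0.1, 0.2, 5.3]
finger_gap: 0.0148
finger_force: 81.0
```

```bash
cat > av.py <<'E'
from h import *
F=[]
for i in range(8):
    manip.camera("top"); s=manip.get_state(); F.append(np.r_[s['wrist_force'],s['wrist_torque'],s['position'][2]*1000])
F=np.array(F);print(F.mean(0).round(3),'sd',F[:,[2,5]].std(0).round(2),'yaw',np.degrees(s['eef_rot'][2]).round(2),'t',s['time_s'])
E
python3 av.py
```

```text
[-1.69000e-01 -3.10000e-02  4.97900e+00 -2.20000e-02 -1.00000e-03
 -3.20000e-02  1.76185e+02] sd [0.56 0.04] yaw -44.53 t 15.575
```

>>> move_arm(
  plan=[
    {"offset":[0,0,0],"turn":[0,0,1],"grip":0},
    {"offset":[0,0,0],"turn":[0,0,2],"grip":0},
    {"offset":[0,0,0],"turn":[0,0,2],"grip":0},
    {"offset":[0,0,0],"turn":[0,0,2],"grip":0},
  ],
)

```text
time_s: 16.08
position: [0.5632, -0.0452, 0.1762]
eef_rot: [-3.142, -0.0, -0.812]
wrist_force: [0.1, -0.5, 4.6]
finger_gap: 0.0151
finger_force: 81.0
```

```bash
python3 av.py
```

```text
[-3.00000e-02  1.88000e-01  5.10600e+00  6.00000e-03 -1.00000e-03
 -5.50000e-02  1.76193e+02] sd [0.48 0.03] yaw -46.53 t 16.475
```

>>> move_arm(
  plan=[
    {"offset":[0,0,0],"turn":[0,0,1],"grip":0},
    {"offset":[0,0,0],"turn":[0,0,2],"grip":0},
    {"offset":[0,0,0],"turn":[0,0,2],"grip":0},
    {"offset":[0,0,0],"turn":[0,0,2],"grip":0},
  ],
)

```text
time_s: 16.98
position: [0.5632, -0.0452, 0.1762]
eef_rot: [-3.142, -0.0, -0.847]
wrist_force: [-0.5, -0.4, 5.5]
finger_gap: 0.0149
finger_force: 81.0
```

```bash
python3 av.py
```

```text
[-4.20000e-02 -7.60000e-02  5.12100e+00  1.20000e-02  1.00000e-02
 -3.50000e-02  1.76195e+02] sd [0.61 0.03] yaw -48.53 t 17.375
```

>>> move_arm(
  plan=[
    {"offset":[0,0,0],"turn":[0,0,1],"grip":0},
    {"offset":[0,0,0],"turn":[0,0,2],"grip":0},
    {"offset":[0,0,0],"turn":[0,0,2],"grip":0},
    {"offset":[0,0,0],"turn":[0,0,2],"grip":0},
  ],
)

```text
time_s: 17.88
position: [0.5632, -0.0452, 0.1762]
eef_rot: [3.142, 0.0, -0.882]
wrist_force: [-0.1, 0.7, 5.1]
finger_gap: 0.0148
finger_force: 81.0
```

```bash
python3 av.py
```

```text
[-4.0600e-01  1.7300e-01  5.1420e+00 -3.2000e-02  4.1000e-02 -3.7000e-02
  1.7617e+02] sd [0.32 0.03] yaw -50.54 t 18.275
```

>>> move_arm(
  plan=[
    {"offset":[0,0,0],"turn":[0,0,1],"grip":0},
    {"offset":[0,0,0],"turn":[0,0,2],"grip":0},
    {"offset":[0,0,0],"turn":[0,0,2],"grip":0},
    {"offset":[0,0,0],"turn":[0,0,2],"grip":0},
  ],
)

```text
time_s: 18.77
position: [0.5631, -0.0452, 0.1761]
eef_rot: [3.142, 0.0, -0.917]
wrist_force: [-0.2, -0.1, 3.4]
finger_gap: 0.0149
finger_force: 81.0
```

```bash
python3 av.py; python3 st.py
```

```text
[-2.21000e-01  5.73000e-01  4.27900e+00  6.50000e-02  7.20000e-02
 -1.80000e-02  1.76094e+02] sd [0.69 0.02] yaw -52.53 t 19.175
t 19.175 [ 0.5631 -0.0452  0.1761] [ 1.800e+02  1.000e-02 -5.253e+01] F [-0.03  0.38  2.96] T [ 0.066  0.09  -0.013] q6 132.7
```

The bite shows: z dropped 0.09 mm and the pull changed by 0.9 N at about 65°. I go on a little.

>>> move_arm(
  plan=[
    {"offset":[0,0,0],"turn":[0,0,0.7],"grip":0},
    {"offset":[0,0,0],"turn":[0,0,1.4],"grip":0},
    {"offset":[0,0,0],"turn":[0,0,1.4],"grip":0},
    {"offset":[0,0,0],"turn":[0,0,1.4],"grip":0},
  ],
)

```text
time_s: 19.68
position: [0.5631, -0.0452, 0.176]
eef_rot: [3.141, 0.0, -0.941]
wrist_force: [-0.7, 1.3, 2.9]
finger_gap: 0.0147
finger_force: 80.7
```

```bash
python3 av.py; python3 st.py
```

```text
[3.60000e-02 6.25000e-01 2.85400e+00 3.90000e-02 1.40000e-02 4.00000e-02
 1.76041e+02] sd [0.32 0.03] yaw -53.93 t 20.075
t 20.075 [ 0.5631 -0.0452  0.1761] [ 1.7999e+02  1.0000e-02 -5.3930e+01] F [-0.04  0.62  2.5 ] T [-0.009  0.018  0.081] q6 134.1
```

Slope is 1 N/deg and the felt bite is at yaw -51.65. I go one degree more to allow for the slight hand preload, then let go.

>>> move_arm(
  plan=[
    {"offset":[0,0,0],"turn":[0,0,0.5],"grip":0},
    {"offset":[0,0,0],"turn":[0,0,1.0],"grip":0},
    {"offset":[0,0,0],"turn":[0,0,1.0],"grip":0},
    {"offset":[0,0,0],"turn":[0,0,1.0],"grip":0},
  ],
)

```text
time_s: 20.58
position: [0.5631, -0.0452, 0.176]
eef_rot: [3.141, 0.0, -0.959]
wrist_force: [-0.3, 0.7, 1.0]
finger_gap: 0.0142
finger_force: 80.5
```

```bash
python3 av.py; python3 st.py
```

```text
[4.50000e-02 2.30000e-01 3.66000e-01 3.30000e-02 4.00000e-03 1.10000e-01
 1.76008e+02] sd [0.42 0.04] yaw -54.93 t 20.975
t 20.975 [ 0.5631 -0.0452  0.176 ] [ 1.7999e+02  1.0000e-02 -5.4930e+01] F [-0.91 -0.04  0.09] T [ 0.037 -0.009  0.047] q6 135.1
```

>>> move_arm(
  plan=[
    {"offset":[0,0,0],"turn":[0,0,0],"grip":50},
    {"offset":[0,0,0],"turn":[0,0,0],"grip":50},
    {"offset":[0,0,0],"turn":[0,0,0],"grip":50},
    {"offset":[0,0,0],"turn":[0,0,0],"grip":50},
    {"offset":[0,0,-2],"turn":[0,0,0],"grip":50},
    {"offset":[0,0,-7],"turn":[0,0,0],"grip":50},
    {"offset":[0,0,-12],"turn":[0,0,0],"grip":50},
    {"offset":[0,0,-12],"turn":[0,0,0],"grip":50},
  ],
)

```text
time_s: 21.98
position: [0.5658, -0.0456, 0.3039]
eef_rot: [-3.134, -0.008, -0.959]
wrist_force: [0.2, -0.3, -0.3]
finger_gap: 0.0427
finger_force: 0.0
```

Run:
```python
from h import *
c=cam("wrist");save(c,"w5.png",s=1.5)
P=cloud(c);X=P.reshape(-1,3);s=manip.get_state()
d=np.hypot(X[:,0]-.5635,X[:,1]+.0455)
B=X[(d<.04)&(X[:,2]>.195)&(X[:,2]<.215)];print(len(B),np.median(B[:,2]),cv2.minAreaRect(B[:,:2].astype(np.float32)))
for a in range(0,360,60):
    v=X[:,:2]-[.5635,-.0455]; k=(abs((np.degrees(np.arctan2(v[:,1],v[:,0]))-a+180)%360-180)<15)&(d>.026)&(d<.034)&(X[:,2]<.18); print(a,k.sum(),np.median(X[k,2]).round(4) if k.any() else 0)
print(s['wrist_force'],s['finger_gap'],s['time_s'],s['position'])
```

```text
1793 0.20265168185072088 ((0.5628644227981567, -0.0440705269575119), (0.016035422682762146, 0.06381847709417343), 35.582176208496094)
0 175 0.158
60 153 0.1582
120 8 0.1575
180 149 0.1582
240 172 0.158
300 187 0.1584
[-0.74149568  0.39407111 -0.73777594] 0.04237015365961809 22.025 [ 0.56473033 -0.04542197  0.30061662]
```

View pics/w5.png

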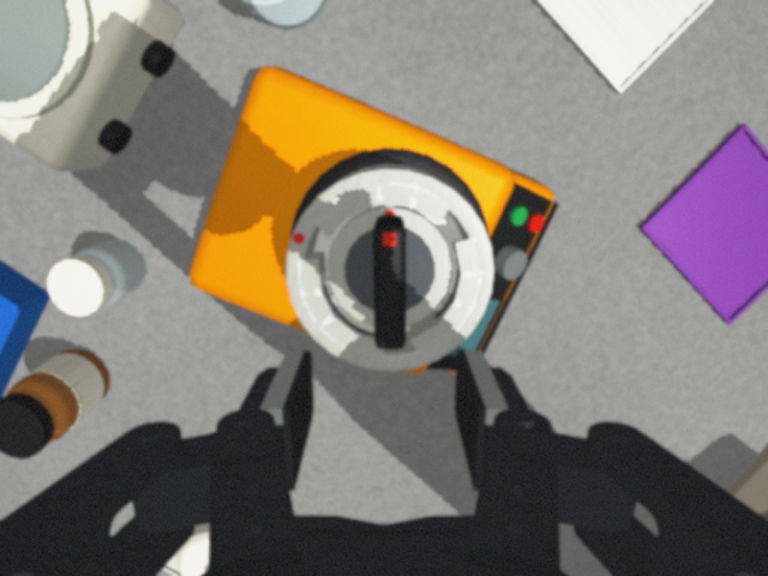

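The cover sits flat in the collar: its top is level within 1 mm all round and its yaw is about -54.5°, so it stayed when released. The other things stand where they were, and the gripper is clear.

```bash
python3 -c "
from rig import manip
print(manip.close_job())"
```

```text
the job is handed in; nothing more can be done
None
```

The job is handed in at about 22 s: the steel cover sits flat in the mill's collar, turned about 67° clockwise to roughly 3° past the bite I felt (clamping estimated at 17–25 N, not measured directly), it stayed when let go, and I moved nothing else.

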